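# Stand the two shafts in their holders

### The arm

A 6-joint arm with a two-finger parallel gripper is mounted at the origin on the work surface. World frame = base frame: x ahead of the robot, y to its left, z up, the work surface at z = 0. Lengths are in m, angles in rad, forces in N, time in s.
With the tool pointing down it reaches from about 0.35 to 0.775 m from the base axis. Payload 5.5 kg.
Tool frame: the origin (TCP) lies midway between the tips of the shut fingers; the grasp point (between the pads) lies 19 mm behind it; z points along the fingers, y is the line along which they close (so a half turn about z gives the same grasp; the last joint's range is limited). The gripper opens to 85 mm and grips with 20 to 120 N. Pads are 22 mm wide; open, the fingers measure 114 mm over their backs; the gripper's body (76 mm by 85 mm) begins 54 mm behind the grasp point. The pads swing forward as they close: fully open they stand 13 mm farther back than shut.
Start: joints at [-1.293, 0.313, 0.046, 1.304, 0, 1.431], TCP at [0.233, -0.526, 0.231] pointing down, gripper open.
Joint ranges: [-2.76, 2.76], [-0.86, 1.69], [-1.03, 1.26], [-2.2, 2.34], [-1.47, 1.5], [-3.14, 3.14]. Speed limits (rad/s): [2.57, 2.57, 3.14, 3.14, 3.14, 3.14].

### API

Orientations are given as a unit quaternion [w, x, y, z].
In Python, from workcell import get_state, read_camera, camera_info, hand_in, recognise gives the robot as it stands.
- The arm moves only by the tool arm_command, never from a script. Its argument "moves" is one flat list of numbers, 7 for each row, row after row: the opening, from -1 (shut) to 1 (fully open), then the shift along the tool's x, y, z in mm, then the turn, a rotation vector about the tool's x, y, z in rad. A call has 1 to 8 rows; each row shifts and turns the commanded pose from where the row before left it, along the tool's axes as they then stand; what a row does not reach is not made up. A row lasts 1/8 s, in which the tool goes at most 62.5 mm and 10.7 degrees, less where a joint would pass 70% of its speed; a pose out of reach is approached as far as the arm can. A call with a gripper value outside its range is refused whole. The fingers move at their own pace and stop on an object; "newtons" is the grip in N (left out, the last holds). Time passes only in rows, so rows that do not move let the fingers close. It gives the time, the measured TCP pose, the force, the opening and the grip force at its end, in the units of the state.
- get_state(): the state, without advancing time (a new reading comes with each control period).
- read_camera(name): name is "scene" or "top"; returns (picture, depth): 420x560x3 uint8, blue, green, red; 420x560 float32, m along the optical axis (not along the pixel's ray), 0 where there is no reading.
- camera_info(name): a dict with "fovy" (degrees; the focal length in pixels is half the picture's height over the tangent of half this angle, whatever the lens; pixels are square), "cx", "cy" (the principal point, pixels), "k1" (the pictures are not rectified: a ray, as slopes to the right and down, at radius r is drawn at 1 + k1 r^2 times it, then the intrinsics apply), "eye" and "orientation" of the camera in the world. Camera axes: x right, y down, z forward; pixel columns grow to the right and rows downward; lengths in m; the calibration is good to about 2 mm. A picture is of the moment at which its call begins. camera_info takes no time and is no camera call.
- hand_in(): hands the job in; it is judged then, once.
Trained networks look in the newest picture that a camera, given by its name, has taken for a name from the list of things; names that differ only in an ending like _2 or _b are one class to them, and where a whole thing is asked for, a point or a joint stands for the part that bears it (a point fixed in the world has none). Each returns a list of dicts, best first, with "confidence" (0 to 1); they miss things now and then, are a little off and sometimes report something else, mostly with a low value. They report only what shows in the picture. A call takes as long as a camera call. They do not tell look-alikes from the thing itself.
- recognise(camera, label): "point" ([column, row] in pixels, amid what is visible of it).
The state is a dict: "clock": time; "joint_pos": joint angles; "qvel": joint speeds; "tau": joint torques, N m; "tcp_pos": TCP position; "orientation": TCP orientation; "wrist_force": force on the tool from outside, world axes, zero at the start; "ft_torque": the same for the moment, N m; "finger_gap": finger opening in m; "grip_force": force on a finger pad.
Only numpy, scipy, OpenCV 4.12 (cv2) and the standard library are available. Lean on these libraries where they do the work, as an engineer would, in place of code of your own. Each camera call takes 0.05 s, during which the arm holds its last target. There are 200 camera calls.

### The job

Put the two steel shafts that lean in the sloped cradle away upright, foot end down, in the two box-section holders: the long shaft in the tall holder, the short shaft in the low holder, in either order. How deep the stop inside each holder is set is not known, so lower each shaft gently until it lands on the stop and only then let go: do not let it fall in and do not ram it. Leave the carton, the can and the bearing where they are.

Things in the scene. Friction and masses are not known exactly. Their poses are not given: they have to be found in the camera images.
- long_shaft: plain round bright steel shaft, 14 mm diameter, 205 mm long, about 248 g, a thin dark groove near each end. Origin at the centre of its lower (foot) end face; z runs along the shaft to its top end. At the start it leans in one of the cradle's two V troughs, 40 degrees from vertical, its top towards the robot side
- short_shaft: plain round bright steel shaft, 14 mm diameter, 165 mm long, about 199 g, a thin dark groove near each end. Origin at the centre of its lower (foot) end face; z runs along the shaft to its top end. At the start it leans in one of the cradle's two V troughs, 40 degrees from vertical, its top towards the robot side
- long_shaft_foot (a point): centre of the long shaft's foot end face
- short_shaft_foot (a point): centre of the short shaft's foot end face
- tall_holder: tall upright holder: a bare-metal square box-section tube, 26 mm outside, 20 mm inside (walls 3 mm), its mouth 105 mm above the bench, on a 70 x 70 x 6 mm foot plate, bolted down. Origin at the centre of the underside, z up, x and y along the tube's sides. Inside is a sprung stop pad (4 N/mm, 8 mm travel) set at an unknown depth, 38 to 82 mm below the mouth
- low_holder: low upright holder: a bare-metal square box-section tube, 26 mm outside, 20 mm inside (walls 3 mm), its mouth 75 mm above the bench, on a 70 x 70 x 6 mm foot plate, bolted down. Origin at the centre of the underside, z up, x and y along the tube's sides. Inside is a sprung stop pad (4 N/mm, 8 mm travel) set at an unknown depth, 30 to 54 mm below the mouth
- tall_holder_mouth (a point): centre of the tall holder's mouth, level with its rim; z up
- low_holder_mouth (a point): centre of the low holder's mouth, level with its rim; z up
- cradle: fixed sloped steel cradle, base plate 170 x 180 x 8 mm: two parallel V troughs, 112 mm long, open above and at the upper end, leaning 40 degrees from vertical towards the cradle's -x; at least the top 53 mm of each shaft stands clear. Origin under the middle; the shafts' feet lie at x 70, y +55 and -55, z 35 mm in its frame. Either shaft may be in either trough
- carton: bystander: small closed cardboard carton 100 x 140 x 55 mm, origin at the centre of its underside
- can: bystander: steel can, 66 mm diameter, 100 mm high, with a paper label, origin at the centre of its underside
- bearing: bystander: steel bearing ring lying flat, 60 mm outside, 32 mm bore, 16 mm high, origin at the centre of its underside
Not all that is in view belongs to the job. What is shaped like the low_holder but blue, green or purple is not meant.

How it is judged:
At the end, for the whole second after the job is handed in: The long shaft stands released in the tall holder, its foot end more than 33 mm below the mouth, and the short shaft in the low holder, its foot end more than 25 mm below the mouth; both at rest and within 0.25 rad of vertical, foot within 12 mm of the holder's axis (z of long_shaft_foot in the frame of tall_holder_mouth below -0.033 m and horizontal distance between long_shaft_foot and tall_holder_mouth below 0.012 m and angle between each of long_shaft, short_shaft's own z axis and vertical below 0.25 rad and linear speed of each of long_shaft, short_shaft below 0.03 m/s and z of short_shaft_foot in the frame of low_holder_mouth below -0.025 m and horizontal distance between short_shaft_foot and low_holder_mouth below 0.012 m); the robot touches nothing.
It fails at once if a shaft falls inside a holder (over 0.35 m/s, a free fall of more than about 6 mm) ((z of long_shaft_foot in the frame of tall_holder_mouth below -0.004 m and horizontal distance between long_shaft_foot and tall_holder_mouth below 0.012 m and linear speed of long_shaft above 0.35 m/s) or (z of long_shaft_foot in the frame of low_holder_mouth below -0.004 m and horizontal distance between long_shaft_foot and low_holder_mouth below 0.012 m and linear speed of long_shaft above 0.35 m/s) or (z of short_shaft_foot in the frame of tall_holder_mouth below -0.004 m and horizontal distance between short_shaft_foot and tall_holder_mouth below 0.012 m and linear speed of short_shaft above 0.35 m/s) or (z of short_shaft_foot in the frame of low_holder_mouth below -0.004 m and horizontal distance between short_shaft_foot and low_holder_mouth below 0.012 m and linear speed of short_shaft above 0.35 m/s)).
It fails at once if a shaft is rammed into its holder (over 30 N) (contact force between long_shaft and tall_holder above 30 N or contact force between short_shaft and low_holder above 30 N).
It fails at once if the carton, the can or the bearing is disturbed (moved over 20 mm) (distance of any of carton, can, bearing from where it was at the start of the episode above 0.02 m).
It also fails if it takes over 64 s, if anything falls off the work surface, if the arm or the gripper's body presses on something with over 40 N, if the wrist force passes 120 N, or if a joint passes its speed limit or range.

## Working session

There is one attempt and no reset: what is moved stays moved. The work goes in short steps, Python scripts to look and compute and a tool call to move; the robot and the scene stay as the last step left them, time stands still between calls to the robot, and variables do not carry over. Pictures are saved under pics/ and viewed, at most 10 in all, crops included, and the job is handed in when it is done.

Besides the shell and the picture viewer there is one more tool, called by a JSON object that holds its "fn" and its "kwargs", one argument or row to a line. arm_command: Moves the arm, as the interface text tells. Its arguments: {"type":"object","properties":{"moves":{"type":"array"},"newtons":{"type":"number"}},"required":["moves"]}

```bash
ls; mkdir -p pics
cat > h.py <<'E'
import numpy as np, cv2
from workcell import *
from scipy.spatial.transform import Rotation as R
def Rq(q): return R.from_quat([q[1],q[2],q[3],q[0]])
def cloud(name,depth):
    i=camera_info(name); h,w=depth.shape; f=h/2/np.tan(np.radians(i['fovy'])/2)
    v,u=np.mgrid[:h,:w].astype(float)
    K=np.array([[f,0,i['cx']],[0,f,i['cy']],[0,0,1]])
    p=cv2.undistortPoints(np.stack([u.ravel(),v.ravel()],1)[:,None],K,np.array([i['k1'],0,0,0.]))[:,0].reshape(h,w,2)
    c=np.dstack([p*depth[...,None],depth])
    return c@Rq(i['orientation']).as_matrix().T+np.array(i['eye'])
E
python3 - <<'E'
from h import *
for n in('scene','top'):
    print(camera_info(n))
    im,d=read_camera(n); cv2.imwrite(f'pics/{n}0.png',im); np.save(n+'.npy',d); C=cloud(n,d)
    for l in('long_shaft','short_shaft','tall_holder','low_holder','cradle','carton','can','bearing'):
        for r in recognise(n,l)[:4]:
            u,v=np.round(r['point']).astype(int); print(n,l,u,v,round(r['confidence'],2),C[v,u].round(3), d[v,u]>0)
print(get_state())
E
```

```text
pics
{'fovy': 42.793572009333175, 'cx': 283.70052005297316, 'cy': 214.29953618511274, 'k1': -0.10615558032485121, 'eye': array([1.24756577, 0.31176765, 1.14890738]), 'orientation': array([-0.16568223,  0.49514915,  0.80946485, -0.26859518])}
scene long_shaft 393 285 0.8 [0.624 0.266 0.119] True
scene long_shaft 205 216 0.33 [ 0.605 -0.242  0.039] True
scene short_shaft 342 277 0.97 [0.648 0.155 0.105] True
scene short_shaft 273 248 0.72 [ 0.608 -0.042  0.032] True
scene tall_holder 205 217 0.73 [ 0.608 -0.24   0.04 ] True
scene low_holder 270 248 0.91 [ 0.61  -0.049  0.031] True
scene low_holder 174 261 0.76 [ 0.753 -0.24   0.033] True
scene low_holder 258 202 0.64 [ 0.502 -0.142  0.039] True
scene low_holder 318 184 0.6 [ 0.364 -0.031  0.026] True
scene cradle 365 308 0.78 [0.645 0.223 0.007] True
scene carton 225 294 0.86 [ 0.784 -0.073  0.057] True
scene can 156 210 0.62 [ 0.669 -0.342  0.08 ] True
scene bearing 350 212 0.63 [0.4   0.081 0.01 ] True
{'fovy': 54.81910182735077, 'cx': 275.2041336576, 'cy': 204.57241983996798, 'k1': -0.0050533166873265225, 'eye': array([ 0.46696146, 
[... 813 characters left out ...]
int_pos': array([-1.29260234e+00,  3.13174938e-01,  4.61329600e-02,  1.30357987e+00,
        1.73803575e-05,  1.43116750e+00]), 'qvel': array([-3.90663714e-04,  6.54142495e-04,  1.61063922e-03, -2.31634380e-05,
       -2.62924159e-03, -2.44081895e-04]), 'tau': array([ 1.72253172e-04, -4.80447757e+01,  2.98811299e+01,  4.13691430e-05,
       -1.64929634e-04,  2.82254024e-05]), 'tcp_pos': array([ 0.23331792, -0.52560838,  0.23135096]), 'orientation': array([8.64273425e-05, 9.78257259e-01, 2.07395102e-01, 1.47085858e-05]), 'wrist_force': array([-0.06620367,  0.47181618,  0.59397357]), 'ft_torque': array([0.00493065, 0.00767993, 0.01028826]), 'grip_force': 0.0, 'finger_gap': 0.08557321057924064}
```

View pics/scene0.png

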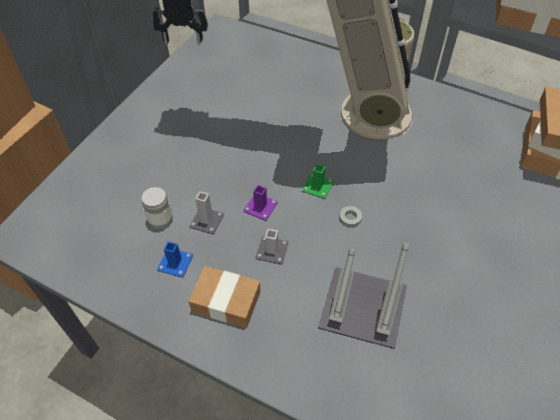

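View pics/top0.png

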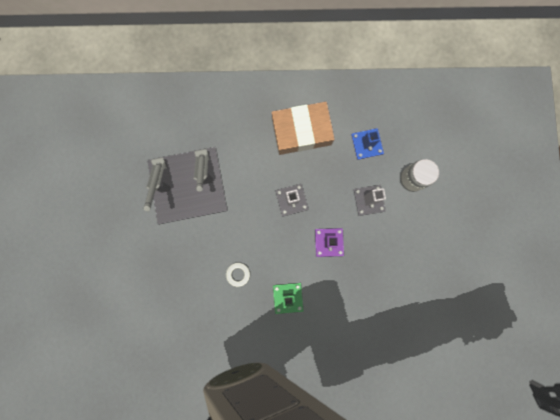

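The scene picture shows the long shaft at (393,285), the short shaft at (342,277), the bare-metal tall holder at (204,210) and the bare-metal low holder at (271,245). Possible mix-ups for the low holder are blue (174,258), purple (260,202) and green (318,182). In the top picture the short and long shafts are at (202,170) and (155,185), the low holder at (292,197) and the tall holder at (377,197). I choose the bare-metal holders, and the longer shaft in the left trough (+y) as the long one.

Run:
```python
from h import *
ims={n:cv2.imread(f'pics/{n}0.png') for n in('scene','top')}
cr=np.vstack([np.hstack([cv2.resize(ims['scene'][y:y+100,x:x+133],(400,300),interpolation=cv2.INTER_CUBIC) for x,y in((180,170),(310,235))]),np.hstack([cv2.resize(ims['top'][y:y+100,x:x+133],(400,300),interpolation=cv2.INTER_CUBIC) for x,y in((270,150),(120,135))])])
cv2.imwrite('pics/crop.png',cr)
for n in ims:
    d=np.load(n+'.npy'); C=cloud(n,d); P=C[d>0]; x,y,z=P.T
    tbl=(x>.3)&(x<.9)&(abs(z)<.004)&(abs(y)<.3); print(n,'table z',np.median(z[tbl]))
    for nm,c in(('long',(.6,.265)),('short',(.64,.165))):
        m=(abs(x-c[0]-.0)<.12)&(abs(y-c[1])<.045)&(z>.128)&(z<.25); Q=P[m]
        c0=Q.mean(0); u=np.linalg.svd(Q-c0)[2][0]; u*=np.sign(u[2]); t=(Q-c0)@u
        r=np.linalg.norm(Q-c0-np.outer(t,u),axis=1)
        print(n,nm,m.sum(),'c',c0.round(4),'u',u.round(3),'tilt',np.degrees(np.arccos(u[2])).round(1),'top',(c0+u*t.max()).round(4),'rmax',r.max().round(4),'zmax',Q[:,2].max().round(4))
    for nm,c,h in(('tall',(.585,-.235),.105),('low',(.6,-.048),.075)):
        m=(abs(x-c[0])<.04)&(abs(y-c[1])<.04)&(abs(z-h)<.006); Q=P[m].astype(np.float32)
        r=cv2.minAreaRect(Q[:,:2]*1000); print(n,nm,m.sum(),'mean',Q.mean(0).round(4),'rect',np.round(r[0],1),np.round(r[1],1),round(r[2],1))
        m=(abs(x-c[0])<.05)&(abs(y-c[1])<.05)&(abs(z-.006)<.003);Q=P[m].astype(np.float32); r=cv2.minAreaRect(Q[:,:2]*1000);print('   plate',np.round(r[0],1),np.round(r[1],1),round(r[2],1))
    m=(abs(x-.645)<.13)&(abs(y-.22)<.13)&(abs(z-.008)<.003);Q=P[m].astype(np.float32); r=cv2.minAreaRect(Q[:,:2]*1000);print('   cradle',np.round(r[0],1),np.round(r[1],1),round(r[2],1))
```

```text
scene table z 0.00021820768616431785
scene long 225 c [0.5906 0.2635 0.1624] u [-0.638 -0.113  0.762] tilt 40.4 top [0.5625 0.2585 0.1959] rmax 0.0092 zmax 0.1997
scene short 139 c [0.623  0.1579 0.1471] u [-0.67  -0.119  0.733] tilt 42.9 top [0.6064 0.155  0.1652] rmax 0.01 zmax 0.1664
scene tall 74 mean [ 0.5957 -0.2503  0.1038] rect [ 595.  -250.8] [30.2 28.6] 12.5
   plate [ 585.  -234.6] [98.7 99.5] 0.7
scene low 66 mean [ 0.5989 -0.0511  0.074 ] rect [599.1 -51.4] [29.8 25.9] 13.5
   plate [601. -48.] [96.9 99.7] 0.1
   cradle [644.8 218.9] [258.7 254.7] 89.5
top table z -0.0006561400617721702
top long 169 c [0.5857 0.2601 0.1673] u [-0.659 -0.106  0.744] tilt 41.9 top [0.5613 0.2561 0.1949] rmax 0.0088 zmax 0.198
top short 89 c [0.6196 0.1555 0.1502] u [-0.707 -0.12   0.697] tilt 45.8 top [0.6062 0.1532 0.1633] rmax 0.0093 zmax 0.1658
top tall 69 mean [ 0.5946 -0.2494  0.1035] rect [ 594.9 -250.3] [26.4 27.3] 7.9
   plate [ 584.4 -234.3] [ 90.9 100.6] 4.8
top low 55 mean [ 0.5987 -0.0522  0.0738] rect [598.8 -52. ] [26.  25.9] 13.0
   plate [601.  -47.1] [95.7 96.6] 85.5
   cradle [663.1 208.9] [212.2 225.1] 10.1
```

View pics/crop.png

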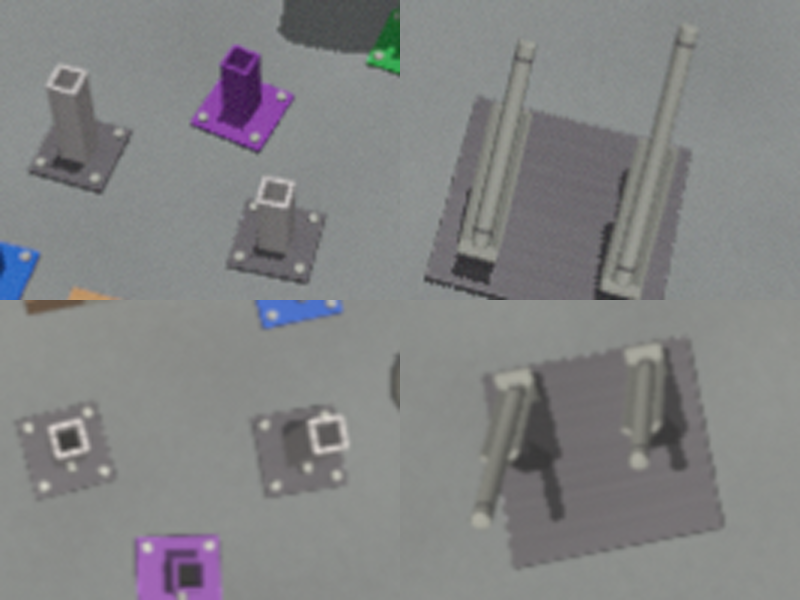

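The crop confirms it: the bare tall holder, the bare low holder (the coloured ones are decoys), the short shaft in the right trough and the long one in the left. Next I fit the shaft axes.

```bash
cat >> h.py <<'E'
from scipy.optimize import least_squares
def udir(yaw,tilt): return np.array([-np.sin(tilt)*np.cos(yaw),-np.sin(tilt)*np.sin(yaw),np.cos(tilt)])
def to_tool(target_p, target_R=None):
    s=get_state(); Rc=Rq(s['orientation']); print('tcp',s['tcp_pos'].round(4),'shift_tool_mm',(Rc.inv().apply(target_p-s['tcp_pos'])*1000).round(1))
    if target_R is not None: print('rotvec tool',(Rc.inv()*target_R).as_rotvec().round(3))
E
python3 - <<'E'
from h import *
Qs={}
for n in('scene','top'):
    d=np.load(n+'.npy'); P=cloud(n,d)[d>0]; x,y,z=P.T
    for nm,c in(('long',(.6,.265)),('short',(.64,.165))):
        Qs[n,nm]=P[(abs(x-c[0])<.12)&(abs(y-c[1])<.045)&(z>.13)&(z<.25)]
def dist(Q,a,u): w=Q-a; return np.linalg.norm(w-np.outer(w@u,u),axis=1)-.007
for cams in(('scene',),('top',),('scene','top')):
  for tf in (True,False):
    L=np.vstack([Qs[c,'long'] for c in cams]); S=np.vstack([Qs[c,'short'] for c in cams])
    f=lambda p:np.r_[dist(L,np.array([p[0],p[1],.16]),udir(p[4],p[5] if not tf else np.radians(40))),dist(S,np.array([p[2],p[3],.145]),udir(p[4],p[5] if not tf else np.radians(40)))]
    r=least_squares(f,[.59,.262,.62,.157,.17,.7],loss='soft_l1',f_scale=.001); p=r.x
    u=udir(p[4],np.radians(40) if tf else p[5])
    print(cams,tf,'long',p[:2].round(4),'short',p[2:4].round(4),'yaw,tilt deg',np.degrees(p[4:]).round(1),'rms',np.sqrt((f(p)**2).mean()).round(4))
    for nm,Q,a in(('L',L,np.r_[p[:2],.16]),('S',S,np.r_[p[2:4],.145])):
        t=np.percentile((Q-a)@u,98); print('  top',nm,(a+t*u).round(4),'foot',(a+(t-(.205 if nm=='L' else .165))*u).round(4))
E
```

```text
('scene',) True long [0.5853 0.2632] short [0.6183 0.1572] yaw,tilt deg [10.1 40.1] rms 0.0019
  top L [0.5593 0.2586 0.1915] foot [0.689  0.2817 0.0344]
  top S [0.6046 0.1547 0.1617] foot [0.709  0.1733 0.0353]
('scene',) False long [0.5853 0.2632] short [0.6183 0.1572] yaw,tilt deg [10.3 40.4] rms 0.0019
  top L [0.5591 0.2584 0.1912] foot [0.6899 0.2822 0.0352]
  top S [0.6044 0.1546 0.1616] foot [0.7097 0.1737 0.0359]
('top',) True long [0.5861 0.2626] short [0.6185 0.1567] yaw,tilt deg [10.1 40.1] rms 0.0015
  top L [0.5595 0.2578 0.1923] foot [0.6892 0.281  0.0353]
  top S [0.6048 0.1542 0.1615] foot [0.7093 0.1729 0.0351]
('top',) False long [0.5861 0.2626] short [0.6185 0.1567] yaw,tilt deg [10.1 39.9] rms 0.0015
  top L [0.5595 0.2578 0.1923] foot [0.689  0.2809 0.0351]
  top S [0.6049 0.1542 0.1615] foot [0.7091 0.1728 0.035 ]
('scene', 'top') True long [0.5858 0.2628] short [0.6184 0.157 ] yaw,tilt deg [10.2 40.1] rms 0.0017
  top L [0.5594 0.258  0.192 ] foot [0.689  0.2814 0.0349]
  top S [0.6047 0.1545 0.1616] foot [0.7091 0.1734 0.0352]
('scene', 'top') False long [0.5858 0.2628] short [0.6184 0.157 ] yaw,tilt deg [10.3 40.1] rms 0.0017
  top L [0.5593 0.258  0.1919] foot [0.6892 0.2815 0.0351]
  top S [0.6047 0.1545 0.1616] foot [0.7092 0.1734 0.0354]
```

{"fn": "arm_command", "kwargs": {
  "moves": [1,0,0,-40,0,0,-0.18,1,0,0,-20,0,0,-0.18,1,0,0,0,0,0,-0.18,1,0,0,0,0,0,-0.18,1,0,0,0,0,0,-0.18,1,0,0,0,0,0,-0.18,1,0,0,0,0,0,-0.18,1,0,0,0,0,0,-0.18]
}}

```text
clock: 1.9
tcp_pos: [0.2333, -0.5256, 0.2913]
orientation: [0.0, 0.596, 0.803, -0.0]
wrist_force: [0.1, -0.9, -0.5]
finger_gap: 0.0856
grip_force: 0.0
```

{"fn": "arm_command", "kwargs": {
  "moves": [1,0,0,0,0,0,-0.182,1,0,0,0,0,0,-0.182,1,0,0,0,0,0,-0.182,1,0,0,0,0,0,-0.182,1,0,0,0,0,0,-0.182,1,0,0,0,0,0,-0.182,1,0,0,0,0,0,-0.182,1,0,0,0,0,0,-0.182]
}}

```text
clock: 2.9
tcp_pos: [0.2333, -0.5256, 0.2913]
orientation: [0.0, -0.089, 0.996, -0.0]
wrist_force: [0.4, -0.5, 0.3]
finger_gap: 0.0853
grip_force: 0.0
```

{"fn": "arm_command", "kwargs": {
  "moves": [1,-30,51,0,0,0,0,1,-30,51,0,0,0,0,1,-30,51,0,0,0,0,1,-30,51,0,0,0,0,1,-30,51,0,0,0,0,1,-30,51,0,0,0,0,1,-30,51,0,0,0,0,1,-30,51,0,0,0,0]
}}

```text
clock: 3.9
tcp_pos: [0.4003, -0.0807, 0.2917]
orientation: [0.001, -0.086, 0.996, -0.0]
wrist_force: [0.3, -0.2, 0.4]
finger_gap: 0.0856
grip_force: 0.0
```

{"fn": "arm_command", "kwargs": {
  "moves": [1,-30,51,0,0,0,0,1,-30,51,0,0,0,0,1,-30,51,0,0,0,0,1,-30,51,0,0,0,0,1,-30,51,0,0,0,0,1,-30,51,0,0,0,0,1,0,0,0,0,0,0]
}}

```text
clock: 4.78
tcp_pos: [0.5253, 0.2534, 0.2897]
orientation: [-0.001, -0.088, 0.996, 0.0]
wrist_force: [-0.3, -1.1, 0.5]
finger_gap: 0.0855
grip_force: 0.0
```

```bash
cat > pick.py <<'E'
from h import *
import sys
u=udir(np.radians(10.2),np.radians(40))
z=-u; y=np.array([-np.sin(np.radians(10.2)),np.cos(np.radians(10.2)),0]); x=np.cross(y,z)
RT=R.from_matrix(np.stack([x,y,z],1))
top={'L':np.array([.5594,.2580,.1920]),'S':np.array([.6047,.1545,.1616])}[sys.argv[1]]
to_tool(top+float(sys.argv[2])/1000*u,RT)
E
python3 pick.py L 60
```

```text
tcp [0.5253 0.2534 0.2897] shift_tool_mm [ 4.1 -1.5 51.7]
rotvec tool [-0.    -0.699 -0.001]
```

{"fn": "arm_command", "kwargs": {
  "moves": [1,0,0,0,0,-0.175,0,1,0,0,0,0,-0.175,0,1,0,0,0,0,-0.175,0,1,0,0,0,0,-0.174,0,1,0,0,0,0,0,0]
}}

```text
clock: 5.4
tcp_pos: [0.5165, 0.2466, 0.2821]
orientation: [0.335, -0.082, 0.938, 0.028]
wrist_force: [-1.5, -0.1, 0.1]
finger_gap: 0.0854
grip_force: 0.0
```

```bash
python3 pick.py L 20
```

```text
tcp [0.5165 0.2466 0.2821] shift_tool_mm [23.1  4.  77.8]
rotvec tool [-0.006 -0.013 -0.002]
```

{"fn": "arm_command", "kwargs": {
  "moves": [1,12,2,15,0,-0.013,0,1,11,2,15,0,0,0,1,0,0,15,0,0,0,1,0,0,15,0,0,0,1,0,0,0,0,0,0,1,0,0,0,0,0,0]
}}

```text
clock: 6.15
tcp_pos: [0.5458, 0.2574, 0.2311]
orientation: [0.347, -0.08, 0.934, 0.03]
wrist_force: [0.4, -0.1, -0.6]
finger_gap: 0.0855
grip_force: 0.0
```

```bash
python3 pick.py L -47
```

```text
tcp [0.5458 0.2574 0.2311] shift_tool_mm [16.  -1.6 85.4]
rotvec tool [-0.004  0.014 -0.005]
```

{"fn": "arm_command", "kwargs": {
  "moves": [1,8,-1,0,0,0.014,0,1,8,-1,0,0,0,0,1,0,0,0,0,0,0,1,0,0,0,0,0,0]
}}

```text
clock: 6.65
tcp_pos: [0.5335, 0.2534, 0.2207]
orientation: [0.341, -0.081, 0.936, 0.029]
wrist_force: [0.3, -0.3, 0.2]
finger_gap: 0.0852
grip_force: 0.0
```

```bash
python3 pick.py L -47
```

```text
tcp [0.5335 0.2534 0.2207] shift_tool_mm [-1.6  0.2 85.9]
rotvec tool [-0.004  0.    -0.004]
```

{"fn": "arm_command", "kwargs": {
  "moves": [1,-1,0,15,0,0,-0.004,1,-0.6,0,18,0,0,0,1,0,0,18,0,0,0,1,0,0,18,0,0,0,1,0,0,17,0,0,0,1,0,0,0,0,0,0,1,0,0,0,0,0,0]
}}

```text
clock: 7.52
tcp_pos: [0.5893, 0.263, 0.1553]
orientation: [0.341, -0.083, 0.936, 0.029]
wrist_force: [-1.1, -0.2, 0.8]
finger_gap: 0.0854
grip_force: 0.0
```

```bash
python3 pick.py L -47
```

```text
tcp [0.5893 0.263  0.1553] shift_tool_mm [-0.4  0.3 -0.6]
rotvec tool [-0.004 -0.001 -0.   ]
```

{"fn": "arm_command", "kwargs": {
  "moves": [-1,0,0,0,0,0,0,-1,0,0,0,0,0,0,-1,0,0,0,0,0,0,-1,0,0,0,0,0,0,-1,0,0,0,0,0,0,-1,0,0,0,0,0,0,-1,0,0,0,0,0,0,-1,0,0,0,0,0,0],
  "newtons": 50
}}

```text
clock: 8.52
tcp_pos: [0.5893, 0.2631, 0.156]
orientation: [0.341, -0.083, 0.936, 0.029]
wrist_force: [-5.5, -2.0, 4.9]
finger_gap: 0.013
grip_force: 48.6
```

{"fn": "arm_command", "kwargs": {
  "moves": [-1,-5,0,-4,0,0,0,-1,-10,0,-11,0,0,0,-1,-13,0,-15,0,0,0,-1,-13,0,-15,0,0,0,-1,-13,0,-16,0,0,0,-1,-13,0,-16,0,0,0,-1,-13,0,-16,0,0,0,-1,-13,0,-16,0,0,0]
}}

```text
clock: 9.52
tcp_pos: [0.5896, 0.2633, 0.298]
orientation: [0.339, -0.083, 0.937, 0.028]
wrist_force: [0.4, -0.7, -2.7]
finger_gap: 0.0124
grip_force: 48.7
```

{"fn": "arm_command", "kwargs": {
  "moves": [-1,0,0,0,0,0.1,0,-1,0,0,0,0,0.12,0,-1,0,0,0,0,0.12,0,-1,0,0,0,0,0.12,0,-1,0,0,0,0,0.12,0,-1,0,0,0,0,0.118,0,-1,0,0,0,0,0,0]
}}

```text
clock: 10.4
tcp_pos: [0.5923, 0.2635, 0.2947]
orientation: [-0.003, -0.087, 0.996, -0.002]
wrist_force: [-0.3, -0.2, -3.5]
finger_gap: 0.0125
grip_force: 48.8
```

```bash
cat > v.py <<'E'
from h import *
import sys
hx={'L':np.array([.595,-.2503]),'S':np.array([.599,-.0516])}[sys.argv[1]]; zt=float(sys.argv[2])
a=np.radians(10.2); RT=R.from_matrix(np.array([[-np.cos(a),-np.sin(a),0],[-np.sin(a),np.cos(a),0],[0,0,-1]]))
to_tool(np.r_[hx,zt],RT)
E
python3 v.py L .29
```

```text
tcp [0.5923 0.2635 0.2947] shift_tool_mm [  86.4 -506.5    6.9]
rotvec tool [-0.004 -0.005 -0.004]
```

{"fn": "arm_command", "kwargs": {
  "moves": [-1,4,-20,0,-0.004,-0.005,-0.004,-1,7,-40,0,0,0,0,-1,8,-46,0,0,0,0,-1,8,-46,0,0,0,0,-1,8,-46,0,0,0,0,-1,8,-46,0,0,0,0,-1,8,-46,0,0,0,0,-1,8,-46,0,0,0,0]
}}

```text
clock: 11.4
tcp_pos: [0.5915, -0.0786, 0.299]
orientation: [0.004, -0.09, 0.996, 0.0]
wrist_force: [1.0, 0.1, -3.1]
finger_gap: 0.0127
grip_force: 49.0
```

{"fn": "arm_command", "kwargs": {
  "moves": [-1,8,-46,0,0,0,0,-1,8,-46,0,0,0,0,-1,7,-40,0,0,0,0,-1,4,-24,0,0,0,0,-1,0,0,0,0,0,0,-1,0,0,0,0,0,0,-1,0,0,0,0,0,0]
}}

```text
clock: 12.28
tcp_pos: [0.5936, -0.2344, 0.2982]
orientation: [0.003, -0.09, 0.996, 0.001]
wrist_force: [-0.3, 0.1, -2.5]
finger_gap: 0.0127
grip_force: 49.1
```

```bash
cat > chk.py <<'E'
from h import *
import sys
k=sys.argv[1]; H={'L':.105,'S':.075}[k]; hx={'L':(.595,-.2503),'S':(.599,-.0516)}[k]
s=get_state(); print('tcp',s['tcp_pos'].round(4),'toolz',Rq(s['orientation']).apply([0,0,1]).round(3))
A=[]
for n in('scene','top'):
    im,d=read_camera(n); cv2.imwrite(f'pics/{n}_{k}{sys.argv[2]}.png',im)
    P=cloud(n,d)[d>0]; x,y,z=P.T
    Q=P[(np.hypot(x-s['tcp_pos'][0],y-s['tcp_pos'][1])<.03)&(z>H+.012)&(z<s['tcp_pos'][2]-.012)]
    A.append(Q)
    M=P[(abs(x-hx[0])<.03)&(abs(y-hx[1])<.03)&(abs(z-H)<.005)].astype(np.float32)
    r=cv2.minAreaRect(M[:,:2]*1000); print(n,'rim',len(M),np.round(r[0],1),np.round(r[1],1),'shaft pts',len(Q),'zmin',Q[:,2].min().round(4))
zf=H
for nm,Q in(('scene',A[0]),('top',A[1]),('both',np.vstack(A))):
    if len(Q)<20: continue
    def f(p):
        u=np.array([p[2],p[3],1]);u/=np.linalg.norm(u);w=Q-np.array([p[0],p[1],zf+.02]);return np.linalg.norm(w-np.outer(w@u,u),axis=1)-.007
    r=least_squares(f,[*s['tcp_pos'][:2],0,0],loss='soft_l1',f_scale=.001);print(nm,'axis at foot xy mm',(r.x[:2]*1000).round(1),'slopes',r.x[2:].round(3),'rms',np.sqrt((f(r.x)**2).mean()).round(4))
E
python3 chk.py L 1; python3 v.py L .29
```

```text
tcp [ 0.5936 -0.2344  0.2982] toolz [ 0.005  0.002 -1.   ]
scene rim 69 [ 595.9 -249.8] [28.2 27. ] shaft pts 248 zmin 0.1392
top rim 38 [ 594.1 -250. ] [23.9 26.9] shaft pts 92 zmin 0.1381
scene axis at foot xy mm [ 594.8 -235. ] slopes [-0.017  0.012] rms 0.0013
top axis at foot xy mm [ 595.  -234.1] slopes [-0.003 -0.001] rms 0.0004
both axis at foot xy mm [ 595.1 -234.8] slopes [-0.016  0.007] rms 0.0012
tcp [ 0.5937 -0.2346  0.2981] shift_tool_mm [  1.5 -15.7   8.1]
rotvec tool [0.001 0.005 0.003]
```

{"fn": "arm_command", "kwargs": {
  "moves": [-1,1.4,-7.7,0,0,0.005,0,-1,1.4,-7.7,0,0,0,0,-1,0,0,14,0,0,0,-1,0,0,14,0,0,0,-1,0,0,0,0,0,0,-1,0,0,0,0,0,0]
}}

```text
clock: 13.12
tcp_pos: [0.5934, -0.2515, 0.27]
orientation: [-0.0, -0.09, 0.996, 0.001]
wrist_force: [0.8, 0.7, -2.9]
finger_gap: 0.0126
grip_force: 49.0
```

```bash
python3 chk.py L 2
python3 - <<'E'
from h import *
a=cv2.imread('pics/scene_L2.png')[120:270,140:280];b=cv2.imread('pics/top_L2.png')[130:280,310:450]
cv2.imwrite('pics/crL2.png',np.hstack([cv2.resize(a,(400,428),interpolation=2),cv2.resize(b,(400,428),interpolation=2)]))
E
```

```text
tcp [ 0.5934 -0.2515  0.27  ] toolz [-0.     0.001 -1.   ]
scene rim 54 [ 596.3 -249.3] [27.5 27.7] shaft pts 225 zmin 0.118
top rim 53 [ 595.2 -249.8] [26.4 27. ] shaft pts 85 zmin 0.1175
scene axis at foot xy mm [ 593.2 -251.8] slopes [-0.009  0.013] rms 0.0014
top axis at foot xy mm [ 594.2 -251.2] slopes [0. 0.] rms 0.0004
both axis at foot xy mm [ 593.7 -251.7] slopes [-0.008  0.008] rms 0.0013
```

View pics/crL2.png

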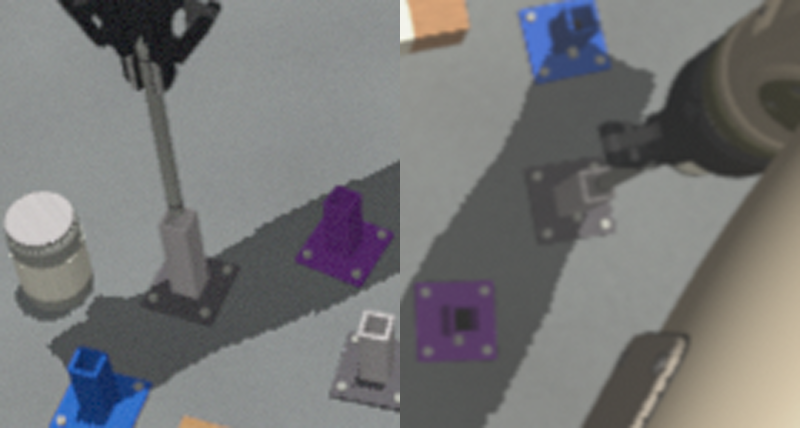

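The crop shows the long shaft's foot just above the tall mouth (left part, (180,208)). I correct about 1.5 mm and enter.

{"fn": "arm_command", "kwargs": {
  "moves": [-1,-1.4,1.2,0,0,0,0,-1,0,0,3,0,0,0,-1,0,0,3,0,0,0,-1,0,0,3,0,0,0,-1,0,0,3,0,0,0,-1,0,0,3,0,0,0,-1,0,0,0,0,0,0],
  "newtons": 25
}}

```text
clock: 14.1
tcp_pos: [0.5944, -0.2499, 0.2545]
orientation: [-0.0, -0.09, 0.996, 0.001]
wrist_force: [0.7, -1.0, -3.2]
finger_gap: 0.0128
grip_force: 49.0
```

{"fn": "arm_command", "kwargs": {
  "moves": [-1,0,0,4,0,0,0,-1,0,0,4,0,0,0,-1,0,0,4,0,0,0,-1,0,0,4,0,0,0,-1,0,0,4,0,0,0,-1,0,0,4,0,0,0,-1,0,0,0,0,0,0],
  "newtons": 22
}}

```text
clock: 14.98
tcp_pos: [0.5943, -0.2498, 0.2303]
orientation: [-0.0, -0.089, 0.996, 0.001]
wrist_force: [0.1, 0.6, -3.5]
finger_gap: 0.0126
grip_force: 49.0
```

{"fn": "arm_command", "kwargs": {
  "moves": [-1,0,0,2,0,0,0,-1,0,0,2,0,0,0,-1,0,0,1,0,0,0,-1,0,0,0,0,0,0]
}}

```text
clock: 15.48
tcp_pos: [0.5945, -0.2499, 0.2258]
orientation: [-0.0, -0.09, 0.996, 0.001]
wrist_force: [0.4, -0.2, -2.4]
finger_gap: 0.0126
grip_force: 49.0
```

{"fn": "arm_command", "kwargs": {
  "moves": [-1,0,0,2,0,0,0,-1,0,0,2,0,0,0,-1,0,0,1,0,0,0,-1,0,0,0,0,0,0]
}}

```text
clock: 15.98
tcp_pos: [0.5945, -0.2499, 0.2207]
orientation: [-0.0, -0.09, 0.996, 0.001]
wrist_force: [-0.3, -0.3, -2.5]
finger_gap: 0.0125
grip_force: 49.0
```

{"fn": "arm_command", "kwargs": {
  "moves": [-1,0,0,2,0,0,0,-1,0,0,2,0,0,0,-1,0,0,1,0,0,0,-1,0,0,0,0,0,0]
}}

```text
clock: 16.48
tcp_pos: [0.5945, -0.2499, 0.2157]
orientation: [-0.0, -0.09, 0.996, 0.001]
wrist_force: [0.2, 0.1, -2.8]
finger_gap: 0.0125
grip_force: 49.0
```

{"fn": "arm_command", "kwargs": {
  "moves": [-1,0,0,2,0,0,0,-1,0,0,2,0,0,0,-1,0,0,1,0,0,0,-1,0,0,0,0,0,0]
}}

```text
clock: 16.98
tcp_pos: [0.5945, -0.2499, 0.2107]
orientation: [-0.0, -0.09, 0.996, 0.001]
wrist_force: [-0.8, -0.4, -3.2]
finger_gap: 0.0127
grip_force: 49.0
```

{"fn": "arm_command", "kwargs": {
  "moves": [-1,0,0,2,0,0,0,-1,0,0,2,0,0,0,-1,0,0,1,0,0,0,-1,0,0,0,0,0,0]
}}

```text
clock: 17.48
tcp_pos: [0.5945, -0.2499, 0.2057]
orientation: [-0.0, -0.09, 0.996, 0.001]
wrist_force: [0.3, -0.1, -2.2]
finger_gap: 0.0128
grip_force: 49.0
```

{"fn": "arm_command", "kwargs": {
  "moves": [-1,0,0,2,0,0,0,-1,0,0,2,0,0,0,-1,0,0,1,0,0,0,-1,0,0,0,0,0,0]
}}

```text
clock: 17.98
tcp_pos: [0.5945, -0.2499, 0.2007]
orientation: [-0.0, -0.09, 0.996, 0.001]
wrist_force: [-0.3, 0.1, -1.9]
finger_gap: 0.0126
grip_force: 49.0
```

{"fn": "arm_command", "kwargs": {
  "moves": [-1,0,0,2,0,0,0,-1,0,0,1,0,0,0,-1,0,0,1,0,0,0,-1,0,0,0,0,0,0]
}}

```text
clock: 18.48
tcp_pos: [0.5945, -0.2499, 0.1967]
orientation: [-0.0, -0.09, 0.996, 0.001]
wrist_force: [-0.6, 0.3, -2.6]
finger_gap: 0.0128
grip_force: 49.0
```

{"fn": "arm_command", "kwargs": {
  "moves": [-1,0,0,2,0,0,0,-1,0,0,2,0,0,0,-1,0,0,1,0,0,0,-1,0,0,0,0,0,0]
}}

```text
clock: 18.98
tcp_pos: [0.5945, -0.2499, 0.1917]
orientation: [-0.0, -0.089, 0.996, 0.001]
wrist_force: [-0.0, -0.3, -1.9]
finger_gap: 0.0126
grip_force: 49.0
```

{"fn": "arm_command", "kwargs": {
  "moves": [-1,0,0,2,0,0,0,-1,0,0,1,0,0,0,-1,0,0,1,0,0,0,-1,0,0,0,0,0,0]
}}

```text
clock: 19.48
tcp_pos: [0.5945, -0.2498, 0.1877]
orientation: [-0.0, -0.09, 0.996, 0.001]
wrist_force: [-0.5, -0.2, -2.5]
finger_gap: 0.0125
grip_force: 49.0
```

{"fn": "arm_command", "kwargs": {
  "moves": [-1,0,0,2,0,0,0,-1,0,0,1,0,0,0,-1,0,0,1,0,0,0,-1,0,0,0,0,0,0]
}}

```text
clock: 19.98
tcp_pos: [0.5945, -0.2498, 0.1837]
orientation: [-0.0, -0.09, 0.996, 0.001]
wrist_force: [-0.6, -0.3, -2.3]
finger_gap: 0.0126
grip_force: 49.0
```

{"fn": "arm_command", "kwargs": {
  "moves": [-1,0,0,2,0,0,0,-1,0,0,1,0,0,0,-1,0,0,1,0,0,0,-1,0,0,0,0,0,0]
}}

```text
clock: 20.48
tcp_pos: [0.595, -0.2501, 0.1811]
orientation: [0.001, -0.09, 0.996, 0.0]
wrist_force: [-1.2, 0.8, 5.7]
finger_gap: 0.0128
grip_force: 50.0
```

{"fn": "arm_command", "kwargs": {
  "moves": [-1,0,0,-1,0,0,0,-1,0,0,0,0,0,0,1,0,0,0,0,0,0,1,0,0,0,0,0,0,1,0,0,0,0,0,0,1,0,0,0,0,0,0,1,0,0,0,0,0,0]
}}

```text
clock: 21.35
tcp_pos: [0.5945, -0.2499, 0.1807]
orientation: [-0.0, -0.089, 0.996, 0.001]
wrist_force: [-0.2, 0.7, 0.3]
finger_gap: 0.0854
grip_force: 0.0
```

{"fn": "arm_command", "kwargs": {
  "moves": [1,0,0,-10,0,0,0,1,0,0,-30,0,0,0,1,0,0,-40,0,0,0,1,0,0,-35,0,0,0,1,0,0,0,0,0,0]
}}

```text
clock: 21.98
tcp_pos: [0.5959, -0.2507, 0.3004]
orientation: [0.003, -0.09, 0.996, -0.001]
wrist_force: [-0.0, -0.9, 0.1]
finger_gap: 0.0851
grip_force: 0.0
```

{"fn": "arm_command", "kwargs": {
  "moves": [1,0,49,0,0,0,0,1,0,49,0,0,0,0,1,0,49,0,0,0,0,1,0,49,0,0,0,0,1,0,49,0,0,0,0,1,0,49,0,0,0,0,1,0,49,0,0,0,0,1,0,49,0,0,0,0]
}}

```text
clock: 22.98
tcp_pos: [0.5239, 0.1372, 0.2959]
orientation: [-0.0, -0.089, 0.996, 0.001]
wrist_force: [0.0, 0.4, 0.5]
finger_gap: 0.0856
grip_force: 0.0
```

{"fn": "arm_command", "kwargs": {
  "moves": [1,0,0,0,0,-0.14,0,1,0,0,0,0,-0.14,0,1,0,0,0,0,-0.14,0,1,0,0,0,0,-0.14,0,1,0,0,0,0,-0.139,0,1,0,0,0,0,0,0,1,0,0,0,0,0,0]
}}

```text
clock: 23.85
tcp_pos: [0.5259, 0.1357, 0.2983]
orientation: [0.341, -0.084, 0.936, 0.031]
wrist_force: [0.5, -1.1, 0.5]
finger_gap: 0.085
grip_force: 0.0
```

```bash
python3 pick.py S 30
python3 - <<'E'
from h import *
im,d=read_camera('scene'); cv2.imwrite('pics/mid.png',im); P=cloud('scene',d)[d>0]; x,y,z=P.T
Q=P[(np.hypot(x-.595,y+.25)<.03)&(z>.12)&(z<.25)]; print('long top z',Q[:,2].max().round(3),'pts',len(Q),Q.mean(0).round(3))
E
```

```text
tcp [0.5259 0.1357 0.2983] shift_tool_mm [ 26.1   4.4 126.7]
rotvec tool [0.001 0.002 0.   ]
long top z 0.233 pts 189 [ 0.598 -0.246  0.181]
```

{"fn": "arm_command", "kwargs": {
  "moves": [1,9,1.5,25,0,0,0,1,9,1.5,30,0,0,0,1,8,1.4,30,0,0,0,1,0,0,15,0,0,0,1,0,0,10,0,0,0,1,0,0,0,0,0,0,1,0,0,0,0,0,0]
}}

```text
clock: 24.78
tcp_pos: [0.5747, 0.1493, 0.1964]
orientation: [0.341, -0.084, 0.936, 0.031]
wrist_force: [0.1, -0.3, -0.2]
finger_gap: 0.0855
grip_force: 0.0
```

```bash
python3 pick.py S -44
```

```text
tcp [0.5747 0.1493 0.1964] shift_tool_mm [-0.8 -0.3 90.2]
rotvec tool [0.002 0.002 0.   ]
```

{"fn": "arm_command", "kwargs": {
  "moves": [1,-0.8,-0.3,16,0,0,0,1,0,0,20,0,0,0,1,0,0,20,0,0,0,1,0,0,18,0,0,0,1,0,0,16,0,0,0,1,0,0,0,0,0,0,1,0,0,0,0,0,0]
}}

```text
clock: 25.65
tcp_pos: [0.6316, 0.1595, 0.128]
orientation: [0.341, -0.084, 0.936, 0.031]
wrist_force: [1.6, 1.1, 1.0]
finger_gap: 0.0854
grip_force: 0.0
```

```bash
python3 pick.py S -44
```

```text
tcp [0.6316 0.1595 0.128 ] shift_tool_mm [-0.6 -0.1  0.6]
rotvec tool [0.002 0.002 0.   ]
```

{"fn": "arm_command", "kwargs": {
  "moves": [-1,0,0,0,0,0,0,-1,0,0,0,0,0,0,-1,0,0,0,0,0,0,-1,0,0,0,0,0,0,-1,0,0,0,0,0,0,-1,0,0,0,0,0,0,-1,0,0,0,0,0,0,-1,0,0,0,0,0,0],
  "newtons": 45
}}

```text
clock: 26.65
tcp_pos: [0.6317, 0.1591, 0.1274]
orientation: [0.341, -0.084, 0.936, 0.031]
wrist_force: [-4.2, -2.4, 5.5]
finger_gap: 0.0129
grip_force: 43.9
```

{"fn": "arm_command", "kwargs": {
  "moves": [-1,-5,0,-4,0,0,0,-1,-10,0,-11,0,0,0,-1,-13,0,-15,0,0,0,-1,-13,0,-15,0,0,0,-1,-13,0,-16,0,0,0,-1,-13,0,-16,0,0,0,-1,-13,0,-16,0,0,0,-1,-5,0,-6,0,0,0]
}}

```text
clock: 27.65
tcp_pos: [0.6331, 0.16, 0.2586]
orientation: [0.341, -0.084, 0.936, 0.032]
wrist_force: [0.6, -0.1, -1.5]
finger_gap: 0.013
grip_force: 44.1
```

{"fn": "arm_command", "kwargs": {
  "moves": [-1,0,0,0,0,0.1,0,-1,0,0,0,0,0.12,0,-1,0,0,0,0,0.12,0,-1,0,0,0,0,0.12,0,-1,0,0,0,0,0.12,0,-1,0,0,0,0,0.118,0,-1,0,0,0,0,0,0]
}}

```text
clock: 28.52
tcp_pos: [0.6344, 0.1597, 0.2533]
orientation: [-0.002, -0.089, 0.996, 0.001]
wrist_force: [0.5, 0.2, -2.5]
finger_gap: 0.0128
grip_force: 44.0
```

```bash
python3 v.py S .225
```

```text
tcp [0.6344 0.1597 0.2533] shift_tool_mm [  72.4 -201.7   28.2]
rotvec tool [ 0.002 -0.004  0.001]
```

{"fn": "arm_command", "kwargs": {
  "moves": [-1,8,-20,0,0.002,-0.004,0,-1,14,-40,0,0,0,0,-1,14,-40,0,0,0,0,-1,14,-40,0,0,0,0,-1,14,-40,0,0,0,0,-1,8,-21,0,0,0,0,-1,0,0,20,0,0,0,-1,0,0,0,0,0,0]
}}

```text
clock: 29.52
tcp_pos: [0.5957, -0.0518, 0.2371]
orientation: [0.003, -0.089, 0.996, -0.0]
wrist_force: [-0.1, -0.1, -2.4]
finger_gap: 0.013
grip_force: 44.0
```

{"fn": "arm_command", "kwargs": {
  "moves": [-1,0,0,0,0,0,0,-1,0,0,0,0,0,0]
}}

```text
clock: 29.78
tcp_pos: [0.5982, -0.0508, 0.2385]
orientation: [0.004, -0.09, 0.996, -0.0]
wrist_force: [0.8, -0.3, -2.4]
finger_gap: 0.0128
grip_force: 44.0
```

```bash
python3 chk.py S 1
```

```text
tcp [ 0.5982 -0.0508  0.2385] toolz [ 0.007 -0.    -1.   ]
scene rim 64 [598.2 -51.1] [28.6 26.4] shaft pts 169 zmin 0.1192Traceback (most recent call last):
  File "chk.py", line 12, in <module>
    r=cv2.minAreaRect(M[:,:2]*1000); print(n,'rim',len(M),np.round(r[0],1),np.round(r[1],1),'shaft pts',len(Q),'zmin',Q[:,2].min().round(4))
                                                                                                                      ~~~~~~~~~~^^
    return umr_minimum(a, axis, None, out, keepdims, initial, where)
ValueError: zero-size array to reduction operation minimum which has no identity
```

{"fn": "arm_command", "kwargs": {
  "moves": [-1,0,0,10,0,0.007,0,-1,0,0,10,0,0,0,-1,0,0,8,0,0,0,-1,0,0,0,0,0,0,-1,0,0,0,0,0,0,-1,0,0,0,0,0,0]
}}

```text
clock: 30.62
tcp_pos: [0.5983, -0.0512, 0.2097]
orientation: [-0.001, -0.09, 0.996, -0.001]
wrist_force: [0.3, -0.2, -2.1]
finger_gap: 0.0129
grip_force: 44.1
```

```bash
sed -i "s/r=cv2.minAreaRect/if len(M)<5 or len(Q)<5: print(n,len(M),len(Q)); continue\n    r=cv2.minAreaRect/" chk.py; python3 chk.py S 2
python3 - <<'E'
from h import *
a=cv2.imread('pics/scene_S2.png')[150:290,200:340];b=cv2.imread('pics/top_S2.png')[140:280,230:370]
cv2.imwrite('pics/crS2.png',np.hstack([cv2.resize(a,(400,400),interpolation=2),cv2.resize(b,(400,400),interpolation=2)]))
E
```

```text
tcp [ 0.5983 -0.0512  0.2097] toolz [-0.001 -0.001 -1.   ]
scene rim 56 [600.1 -51.1] [27.9 25.7] shaft pts 160 zmin 0.0871
top 0 0
scene axis at foot xy mm [598.7 -51.1] slopes [0.003 0.003] rms 0.0013
both axis at foot xy mm [598.7 -51.1] slopes [0.003 0.003] rms 0.0013
```

View pics/crS2.png

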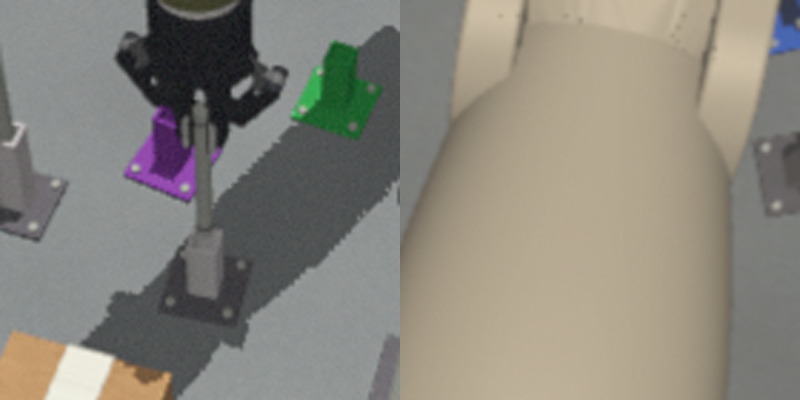

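The left crop shows the short shaft centred over the bare low holder at (205,232). The top camera's view is blocked by the arm. I enter gently.

{"fn": "arm_command", "kwargs": {
  "moves": [-1,-0.3,-0.4,2,0,0,0,-1,0,0,4,0,0,0,-1,0,0,4,0,0,0,-1,0,0,3,0,0,0,-1,0,0,3,0,0,0,-1,0,0,3,0,0,0,-1,0,0,3,0,0,0,-1,0,0,0,0,0,0]
}}

```text
clock: 31.72
tcp_pos: [0.5982, -0.0514, 0.187]
orientation: [-0.001, -0.089, 0.996, -0.0]
wrist_force: [-1.4, 0.6, -2.2]
finger_gap: 0.0125
grip_force: 44.1
```

Foot is about 9 mm below the mouth, with no contact. Down 17 mm to about 26 mm, short of the shallowest stop.

{"fn": "arm_command", "kwargs": {
  "moves": [-1,0,0,4,0,0,0,-1,0,0,4,0,0,0,-1,0,0,4,0,0,0,-1,0,0,3,0,0,0,-1,0,0,2,0,0,0,-1,0,0,0,0,0,0]
}}

```text
clock: 32.48
tcp_pos: [0.5982, -0.0514, 0.1701]
orientation: [-0.001, -0.09, 0.996, -0.0]
wrist_force: [-0.0, -0.1, -2.1]
finger_gap: 0.0126
grip_force: 44.1
```

{"fn": "arm_command", "kwargs": {
  "moves": [-1,0,0,2,0,0,0,-1,0,0,2,0,0,0,-1,0,0,1,0,0,0,-1,0,0,0,0,0,0]
}}

```text
clock: 32.98
tcp_pos: [0.5985, -0.0515, 0.1657]
orientation: [-0.001, -0.09, 0.996, -0.001]
wrist_force: [0.5, -0.1, 1.0]
finger_gap: 0.0128
grip_force: 44.5
```

{"fn": "arm_command", "kwargs": {
  "moves": [-1,0,0,1,0,0,0,-1,0,0,0,0,0,0,-1,0,0,0,0,0,0]
}}

```text
clock: 33.35
tcp_pos: [0.5986, -0.0515, 0.1648]
orientation: [-0.001, -0.09, 0.996, -0.001]
wrist_force: [-0.5, 0.9, 4.1]
finger_gap: 0.0126
grip_force: 44.7
```

{"fn": "arm_command", "kwargs": {
  "moves": [-1,0,0,-0.5,0,0,0,-1,0,0,0,0,0,0,1,0,0,0,0,0,0,1,0,0,0,0,0,0,1,0,0,0,0,0,0,1,0,0,0,0,0,0,1,0,0,0,0,0,0]
}}

```text
clock: 34.22
tcp_pos: [0.5983, -0.0515, 0.1647]
orientation: [-0.001, -0.09, 0.996, -0.0]
wrist_force: [-1.1, 0.6, -0.2]
finger_gap: 0.0856
grip_force: 0.0
```

{"fn": "arm_command", "kwargs": {
  "moves": [1,0,0,-10,0,0,0,1,0,0,-30,0,0,0,1,0,0,-40,0,0,0,1,0,0,-40,0,0,0,1,40,0,0,0,0,0,1,40,0,0,0,0,0,1,40,0,0,0,0,0,1,0,0,0,0,0,0]
}}

```text
clock: 35.22
tcp_pos: [0.4784, -0.0728, 0.2864]
orientation: [-0.001, -0.089, 0.996, -0.001]
wrist_force: [0.0, 0.1, 0.5]
finger_gap: 0.0853
grip_force: 0.0
```

Run:
```python
from h import *
im,d=read_camera('scene'); cv2.imwrite('pics/fin.png',im); P=cloud('scene',d)[d>0]; x,y,z=P.T
for n,c,H,L in(('long',(.595,-.25),.105,.205),('short',(.599,-.0515),.075,.165)):
    Q=P[(np.hypot(x-c[0],y-c[1])<.03)&(z>H+.01)&(z<.25)]; t=Q[:,2].max()
    u=np.linalg.svd(Q-Q.mean(0))[2][0]
    print(n,len(Q),'top',t.round(3),'foot depth',(H-t+L).round(3),'tilt',np.arccos(abs(u[2])).round(3),Q.mean(0).round(3))
cv2.imwrite('pics/fin_c.png',cv2.resize(im[140:300,130:310],(720,600)))
print(get_state()['clock'])
```

```text
long 192 top 0.233 foot depth 0.077 tilt 0.025 [ 0.598 -0.246  0.177]
short 207 top 0.214 foot depth 0.026 tilt 0.014 [ 0.603 -0.049  0.157]
35.275
```

View pics/fin_c.png

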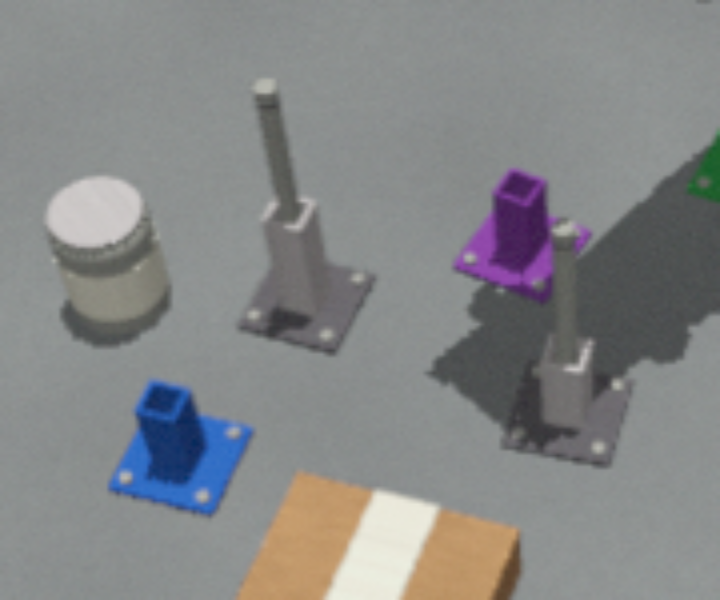

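The picture shows both shafts upright in the bare-metal holders: long at (290,200), short at (567,340). The gripper is clear of both, and the can and carton look untouched.

```bash
python3 -c "
from workcell import *
print(hand_in())"
```

```text
the job is handed in; nothing more can be done
None
```

I put the long shaft in the tall holder and the short shaft in the low holder, each lowered until it landed on its stop before release, and handed the job in at about 35 s of the 64 s; `hand_in()` gave no verdict.

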